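# Zero-check a pen coating gauge, then hold it on the marked spot of a tilted bar

## Task

Take the pen-shaped coating gauge out of its stand and check it on the bare steel disc of the zero plate: hold it upright with its tip near the middle of the disc, pressed lightly so that the sprung tip goes about half-way in, for a full second. Then measure the lacquered bar on the tilting stage as it is set up: put the tip inside the ring drawn on the bar (not on the cross), the gauge square to the bar's sloping face, the sprung tip again pressed gently about half-way in, never hard against its stop. Finish while holding it there, still gripped and steady, and leave the other things on the bench where they are.

Things in the scene. Friction and masses are not known exactly. Their poses are not given: they have to be found in the camera images.
- probe: pen coating gauge, 165 mm long, about 140 g, standing tip down in its stand. Origin: centre of the underside of its black collar (34 mm across, 5 thick, resting on the stand's top); z runs along the gauge, tip to upper end. Below the collar: barrel 22 mm across to z = -50, nose 16 across to z = -70, then the sprung steel tip, 7 across, round-ended, to z = -80 when free
- probe_grip (a point): middle of the gauge's white rectangular handle (display on its -y face) where it is best gripped, 50 mm above the gauge's origin, axes as the gauge's. The handle is 30 mm in x, 24 mm in y and reaches 45 mm below this point (to the collar) and 35 mm above it
- tip_end (a point): the round end of the sprung tip, on the gauge's axis; z as the gauge's, pointing back up along it; it shifts into the gauge as the tip is pressed
- sprung_tip (a joint): how far the sprung tip is pushed into the gauge, in m: 0 free, 0.008 at its stop, 0.004 half-way. It begins to give at about 1.2 N and takes 0.3 N more per mm (2.4 N half-way, 3.6 N at the stop)
- stand: the gauge's fixed bench stand: black block 62 x 62 mm on an aluminium foot 84 x 84 mm, 95 mm high in all, origin under its centre, z up. The gauge stands in a bore 26 mm wide, 88 deep in the middle of its top, the tip hanging free; lift it straight up by at least 85 mm to clear it
- zero_plate: the zero plate, fixed: a bare round steel disc, 40 mm across, its top 16 mm above the bench, on a flat rubber holder 64 x 64 x 10 mm; origin under its centre
- zero_centre (a point): middle of the disc's top face, z up
- stage: fixed tilting microscope stage, front to its -x, origin under its base: base 100 x 120 (y) x 12 mm, cheeks at y = +-57 mm up to 66 high, black pivot screws out to y = +-73 at height 56. Between them a plate 86 x 106 mm turns about the pivots' y line; it is set leaning towards the stage's -x by 0.12 to 0.45 rad (0 is level), is stiff and stays so under light pushes
- stage_plate: the stage's tilting plate with the bar on it; origin on the pivot line, middle of the plate's top; z: outward normal of plate and bar. The dark lacquered steel bar is fixed there, 34 (x) x 100 (y) mm, its upper face at z = 8 mm, its ends (beyond y = +-38) under two thin steel clips up to 7 mm higher. A white ring is drawn on it at y = +19 mm, a white cross at y = -19 mm
- ring_mark (a point): centre of the drawn ring (15 mm across) on the bar's upper face; z is the outward normal of that face, along which the gauge must stand
- tweezers: steel tweezers lying flat, 118 mm long, 12 wide, 9 high; loose, to be left alone; origin under its centre
- coupon: plain square steel coupon, 38 x 38 x 6 mm (not the zero plate); loose, to be left alone; origin under its centre
- sample_jar: small amber sample jar with black cap, 36 mm across, about 46 high; loose, to be left alone; origin under its centre
- loupe: folding loupe: steel barrel 26 mm across and 20 high with a dark handle; loose, to be left alone; origin under its centre
- petri_dish: closed glass dish, 90 mm across, 16 high; loose, to be left alone; origin under its centre
- rock_chip: brown rock fragment, about 55 x 50 x 30 mm; loose, to be left alone; origin under its centre
- slide_box: closed box for microscope slides, 87 x 102 x 34 mm; loose, to be left alone; origin under its centre
Things that resemble listed ones, but are neither listed nor needed, are in the scene too. Of the things that look like the zero_plate, the smaller one is meant. Of the things that look like the probe, the smaller one is meant.

How it is judged (in metres and radians):
On the way:
1. the gauge, held upright, has its tip on the bare disc of the zero plate, pressed part-way in (distance between tip_end and zero_centre below 0.015 m and contact force between probe and zero_plate above 0.6 N and angle between probe's own z axis and vertical below 0.12 rad and value of joint sprung_tip between 0.0015 and 0.0065 m and contact force between the fingers and probe above 1 N), for 0.6 s.
At the end, for the whole second after the job is handed in: The robot still grips the gauge, which stands still (under 20 mm/s) with its tip end on the bar within 7.5 mm of the ring's centre, its axis within 0.12 rad (7 degrees) of the face's normal, the sprung tip pushed in between 1.5 and 6.5 mm of its 8 mm, contact force 0.6 to 6 N (distance between tip_end and ring_mark below 0.0075 m and contact force between probe and stage_plate between 0.6 and 6 N and angle between the z axis of probe and the z axis of ring_mark, either way round below 0.12 rad and value of joint sprung_tip between 0.0015 and 0.0065 m and contact force between the fingers and probe above 1 N and linear speed of probe below 0.02 m/s); the arm keeps its last pose, push and grip.
It fails at once if the gauge is pressed hard (over 12 N) on the bar or the zero plate (contact force between probe and stage_plate above 12 N or contact force between probe and zero_plate above 12 N).
It fails at once if a bystander is pushed more than 20 mm or knocked over (distance of any of tweezers, coupon, sample_jar, loupe, petri_dish, rock_chip, slide_box from where it was at the start of the episode above 0.02 m or angle between any of tweezers, coupon, sample_jar, loupe, petri_dish, rock_chip, slide_box's own z axis and vertical above 0.5 rad).
It also fails if it takes over 56 s, if anything falls off the work surface, if the arm or the gripper's body presses on something with over 40 N, if the wrist force passes 120 N, or if a joint passes its speed limit or range.

## Robot

A 6-joint arm with a two-finger parallel gripper is mounted at the origin on the work surface. World frame = base frame: x ahead of the robot, y to its left, z up, the work surface at z = 0. Lengths are in m, angles in degrees, forces in N, time in s.
With the tool pointing down it reaches from about 0.4 to 0.825 m from the base axis. Payload 7 kg.
Tool frame: the origin (TCP) lies midway between the tips of the shut fingers; the grasp point (between the pads) lies 19 mm behind it; z points along the fingers, x is the direction in which the jaws open and shut, and the axes are right-handed (so a half turn about z gives the same grasp; the last joint's range is limited). The gripper opens to 88 mm and grips with 3 to 60 N. Pads are 19 mm wide; open, the fingers measure 130 mm over their backs; the gripper's body (78 mm by 193 mm) begins 47 mm behind the grasp point.
Start: joints at [-52.649, 20.546, 0.682, 0, -70.136, -16.507], TCP at [0.24, -0.631, 0.227] pointing down, gripper open.
Joint ranges: [-176.03, 176.03], [-82.01, 121.73], [-58.28, 71.71], [-173.87, 95.51], [-174.79, -0.11], [-173.66, 173.66]. Speed limits (degrees/s): [136.94, 136.94, 172.46, 180, 180, 180].

## Interface

Orientations are given as [roll, pitch, yaw] about the fixed x, y, z axes, in that order (R = Rz(yaw) Ry(pitch) Rx(roll)).
In Python, from plant import * gives the robot as it stands. The module is installed in compiled form; this text tells all that it offers.
- The arm moves only by the shell command python3 -m pendant 'ROWS' [OPENING]. ROWS is JSON, a list that holds one entry, the list of rows, each a list of 6 numbers: the shift along the world's x, y, z in mm, then the turn, a rotation vector about the world's x, y, z in degrees. A call has 1 to 10 rows; each row is the pose to reach, as a shift and turn from the pose commanded when the call began; what a row does not reach only later rows make up. A row lasts 1/8 s, in which the tool goes at most 62.5 mm and 10.7 degrees, less where a joint would pass 70% of its speed; a pose out of reach is approached as far as the arm can. A call with a gripper value outside its range is refused whole. OPENING is the closure, from -1 (fully open) to 1 (shut), set as the call begins (- or left out, the last holds). The fingers move at their own pace and stop on an object; the grip force is fixed at half the most. Time passes only in rows, so rows that repeat a pose let the fingers close. It gives the time, the measured TCP pose, the force and the opening at its end, in the units of the state.
- get_obs(): the state, without advancing time (a new reading comes with each control period).
- snapshot(name): name is "scene" or "top" or "wrist"; returns a dict with "pixels" (384x512x3 uint8, red, green, blue), "depth" (384x512 float32, m along the optical axis (not along the pixel's ray), 0 where there is no reading), "fx", "fy", "cx", "cy" (pixels), "pose" (4x4, takes a point from camera to world coordinates); the wrist camera has in their place "tool_from_camera" (4x4, takes a point from camera to tool coordinates, whose origin is the TCP and whose axes are the tool frame's). Camera axes: x right, y down, z forward; pixel columns grow to the right and rows downward; lengths in m; the calibration is good to about 2 mm. The wrist camera is an equidistant fisheye: a pixel r from the principal point sees the ray r / f radians off the axis. A picture is of the moment at which its call begins: read the wrist's pose just before it.
- close_job(): hands the job in, once; it reports no verdict.
The state is a dict: "clock": time; "joint_pos": joint angles; "qvel": joint speeds; "tau": joint torques, N m; "tool_pos": TCP position; "orientation": TCP orientation; "force": force on the tool from outside, world axes, zero at the start; "moment": the same for the moment, N m; "opening": finger opening in m.
Only numpy, scipy, OpenCV 4.12 (cv2) and the standard library are available. Lean on these libraries where they do the work, as an engineer would, in place of code of your own. Each camera call takes 0.05 s, during which the arm holds its last target. There are 200 camera calls.

## Working session

There is one attempt and no reset: what is moved stays moved. The work goes in short steps, Python scripts to look and compute and a shell command to move; the robot and the scene stay as the last step left them, time stands still between calls to the robot, and variables do not carry over. Pictures are saved under pics/ and viewed, about 8 in all and at most 12, crops included, and the job is handed in when it is done.

```bash
mkdir -p pics; cat > h.py <<'E'
from plant import *
import numpy as np, cv2
from scipy.spatial.transform import Rotation as R
def cloud(s):
    v,u=np.mgrid[:384,:512]; d=s["depth"]
    P=np.stack([(u-s["cx"])/s["fx"]*d,(v-s["cy"])/s["fy"]*d,d],-1)
    T=s["pose"]; return P@T[:3,:3].T+T[:3,3]
def save(n,im,k=1,interp=cv2.INTER_CUBIC):
    cv2.imwrite("pics/"+n,cv2.resize(im[...,::-1],None,fx=k,fy=k,interpolation=interp))
E
python3 - <<'E'
from h import *
for n in("scene","top"):
    s=snapshot(n); save(n+".png",s["pixels"],1.5); np.savez(n+".npz",px=s["pixels"],P=cloud(s)); print(n,s["fx"],s["pose"].round(3).tolist())
print(get_obs())
E
```

```text
scene 463.4049204190139 [[-0.573, 0.632, -0.521, 1.137], [0.819, 0.428, -0.382, 0.402], [-0.018, -0.646, -0.763, 0.901], [0.0, 0.0, 0.0, 1.0]]
top 405.3602513566631 [[0.005, -0.997, 0.082, 0.543], [-1.0, -0.004, 0.01, 0.009], [-0.009, -0.082, -0.997, 1.029], [0.0, 0.0, 0.0, 1.0]]
{'clock': 0.1, 'joint_pos': array([-5.26483020e+01,  2.05868206e+01,  6.38373451e-01, -1.75980048e-02,
       -7.01358530e+01, -1.65064039e+01]), 'qvel': array([ 0.01104366, -0.09810591,  0.23134549,  0.03409058, -0.04073111,
        0.00354961]), 'tau': array([-1.19376113e-03, -5.84163737e+01,  2.93750149e+01,  7.01544687e+00,
        1.01350847e-02, -7.50927461e-05]), 'tool_pos': array([ 0.2400046 , -0.63041545,  0.22571764]), 'orientation': array([-1.79991909e+02, -8.55268056e-02,  1.10839296e+02]), 'force': array([-0.50218976, -0.34337397,  0.43188601]), 'moment': array([ 0.03252148,  0.00946725, -0.01724464]), 'opening': 0.08709048918682126}
```

View pics/top.png

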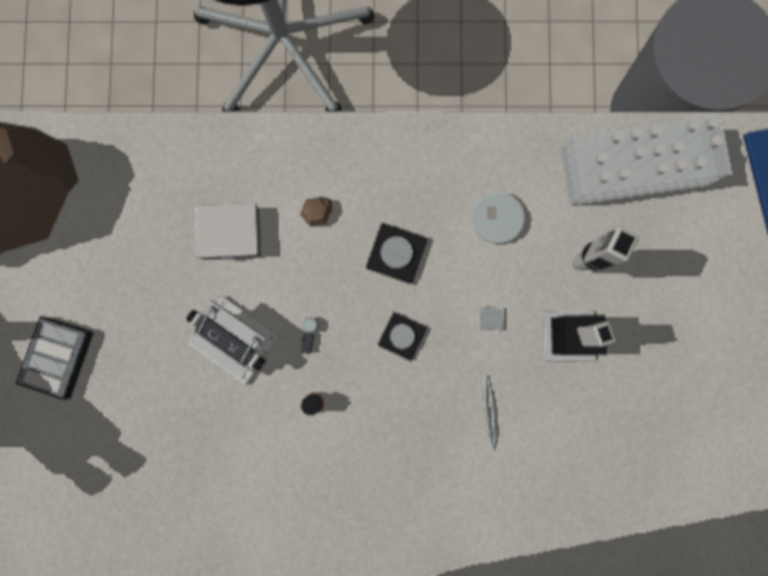

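View pics/scene.png

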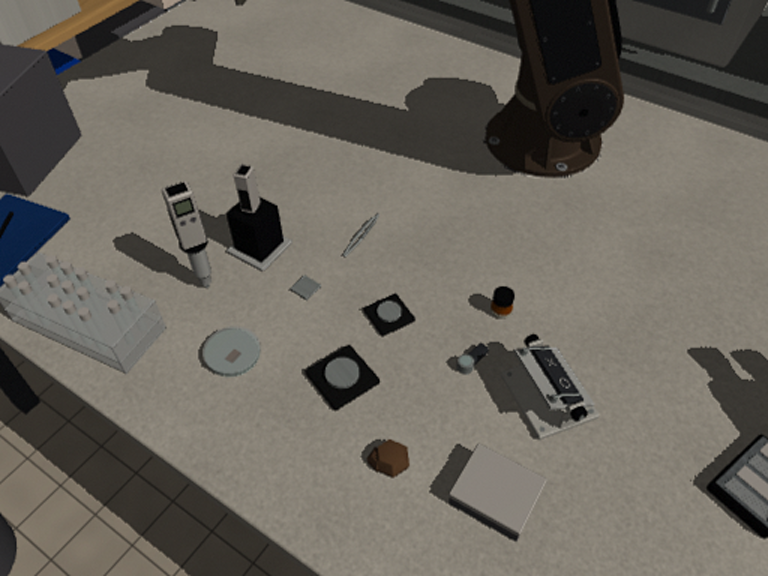

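The top view shows two pens: one in the black-block stand at (600,335), and a larger one standing free at (610,248). The one in the stand is smaller, so it is the probe. There are also two disc plates: a small one at (403,336) and a larger one at (397,252). The small one is the zero plate. The stage is at (230,342). I'll confirm these in one enlarged crop and measure.

```bash
python3 - <<'E'
from h import *
t=np.load("top.npz"); s=np.load("scene.npz")
def c(im,u,v,w,h,k): return cv2.resize(im[v:v+h,u:u+w],(w*k,h*k),interpolation=cv2.INTER_CUBIC)
a=c(t["px"],115,190,80,70,5); b=c(t["px"],355,145,80,100,4)[:350]; 
d=c(s["px"],335,215,80,80,4); e=c(s["px"],100,100,100,90,4)[:320]
row1=np.hstack([a,cv2.resize(b,(320,350))]); row2=np.hstack([d,e])
save("crop.png",np.vstack([cv2.resize(row1,(720,350)),row2[:,:720] if row2.shape[1]>=720 else row2])[:600])
P=t["P"]; Q=s["P"]
pts=np.vstack([P.reshape(-1,3),Q.reshape(-1,3)])
def box(x0,x1,y0,y1,z0,z1,p=pts):
    m=(p>[x0,y0,z0]).all(1)&(p<[x1,y1,z1]).all(1); return p[m]
for n,u,v in(("probe",402,223),("standtop",376,223),("disc",268,224),("bar",152,228),("bench",300,330)): print(n,P[v,u].round(4))
# disc from both
for p in (P,Q):
    c0=P[224,268]; q=box(c0[0]-.05,c0[0]+.05,c0[1]-.05,c0[1]+.05,.004,.03,p.reshape(-1,3)); 
    r=cv2.minAreaRect((q[:,:2]*1000).astype(np.float32)); print("zero",r,np.median(q[:,2]))
    q=q[q[:,2]>.0135]; print(" disc",q.mean(0).round(4),len(q),cv2.minEnclosingCircle((q[:,:2]*1000).astype(np.float32)))
    c0=P[223,376]
    q=box(c0[0]-.1,c0[0]+.1,c0[1]-.1,c0[1]+.08,.085,.105,p.reshape(-1,3)); print("standtop",cv2.minAreaRect((q[:,:2]*1000).astype(np.float32)),np.median(q[:,2]))
    q=box(c0[0]-.1,c0[0]+.1,c0[1]-.1,c0[1]+.08,.165,.19,p.reshape(-1,3)); print("ptop",cv2.minAreaRect((q[:,:2]*1000).astype(np.float32)),np.median(q[:,2]),len(q))
    for z in (.11,.13,.15,.17): 
        q=box(c0[0]-.05,c0[0]+.05,c0[1]-.08,c0[1]+.05,z-.01,z+.01,p.reshape(-1,3)); print(z,len(q),q[:,:2].min(0).round(4),q[:,:2].max(0).round(4)) if len(q) else 0
E
```

```text
probe [ 0.559  -0.279   0.1824]
standtop [ 0.5605 -0.2505  0.091 ]
disc [ 0.5582 -0.0027  0.0154]
bar [0.5467 0.2731 0.0665]
bench [ 0.2958 -0.0832 -0.0037]
zero ((556.1241455078125, 1.5528030395507812), (93.39944458007812, 94.84757995605469), 86.72520446777344) 0.010870267559350832
 disc [ 0.5598 -0.0023  0.0165] 196 ((558.2520141601562, -1.3829054832458496), 33.99899673461914)
standtop ((561.5067138671875, -281.61767578125), (61.863868713378906, 62.94068908691406), 0.8357716798782349) 0.0953189861164635
ptop ((602.36767578125, -282.6236267089844), (29.085582733154297, 116.2493896484375), 87.4205551147461) 0.17983328134171678 204
0.11 47 [ 0.5399 -0.2835] [ 0.5878 -0.2589]
0.13 42 [ 0.5445 -0.2826] [ 0.5777 -0.2662]
0.15 49 [ 0.5445 -0.2805] [ 0.5768 -0.2669]
0.17 112 [ 0.5445 -0.2951] [ 0.5781 -0.2666]
zero ((561.7416381835938, 0.31729888916015625), (67.15648651123047, 64.22917938232422), 65.39700317382812) 0.008983210599702751
 disc [0.5614 0.0018 0.0152] 108 ((561.507080078125, 1.3693475723266602), 19.85577964782715)
standtop ((564.2724609375, -280.3710632324219), (64.39070892333984, 67.289794921875), 3.476262092590332) 0.09282548034545579
ptop ((563.4808959960938, -278.6498718261719), (31.458391189575195, 25.700332641601562), 22.93791389465332) 0.17676274293533112 130
0.11 81 [ 0.549  -0.2854] [ 0.5823 -0.264 ]
0.13 85 [ 0.548  -0.2869] [ 0.5807 -0.2633]
0.15 85 [ 0.5468 -0.2842] [ 0.5806 -0.2637]
0.17 149 [ 0.5461 -0.2937] [ 0.5798 -0.264 ]
```

View pics/crop.png

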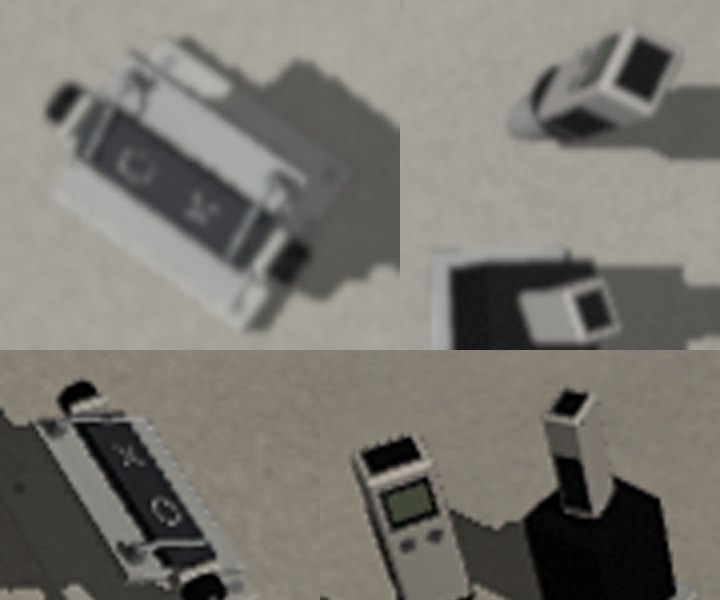

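The crops confirm both choices. The smaller gauge is in the black stand with its display facing roughly +x. The ring is the +y mark on the bar: top px (141.8,223.2) and scene px (376.5,255.7). The cross is at top (155.6,232) and scene (367,241.7). Next I'll fit the stage plane and the obstacle heights.

```bash
cat >> h.py <<'E'
def bil(P,u,v): return cv2.remap(P.astype(np.float32),np.float32([[u]]),np.float32([[v]]),cv2.INTER_LINEAR)[0,0]
E
python3 - <<'E'
from h import *
t=np.load("top.npz"); s=np.load("scene.npz")
for n,f,r,x in(("top",t,(141.8,223.2),(155.6,232)),("scene",s,(376.5,255.7),(367,241.7))):
    P=f["P"]; a,b=bil(P,*r),bil(P,*x); m=(a+b)/2; d=(a-b)/np.linalg.norm(a-b)
    q=P.reshape(-1,3); w=q-m; l=w@d; perp=np.linalg.norm(w-l[:,None]*d,axis=1)
    k=(abs(l)<.034)&(perp<.013); q=q[k]; c=q.mean(0)
    for _ in range(3):
        U,S,V=np.linalg.svd(q-c); nn=V[2]*np.sign(V[2,2]); e=abs((q-c)@nn); q=q[e<.003]; c=q.mean(0)
    # project n perpendicular to horizontal pivot dir
    print(n,"ring",a.round(4),"cross",b.round(4),"dist",np.linalg.norm(a-b).round(4),"n",nn.round(3),"tilt",np.degrees(np.arccos(nn[2])),"az",np.degrees(np.arctan2(nn[1],nn[0])),"bar dir az",np.degrees(np.arctan2(d[1],d[0])),len(q))
    # objects heights
    q=P.reshape(-1,3)
    g=q[(q[:,0]>.6)&(q[:,0]<.75)&(q[:,1]>-.36)&(q[:,1]<-.22)]
    print(" big gauge", g[:,2].max(), g[g[:,2]>.14].min(0) if (g[:,2]>.14).any() else 0, g[g[:,2]>.14].max(0))
E
```

```text
top ring [0.5581 0.2994 0.0607] cross [0.5373 0.2652 0.0633] dist 0.0402 n [-0.362  0.252  0.897] tilt 26.173656038610236 az 145.19541353576858 bar dir az 58.71059 250
 big gauge 0.22595289689988418 [ 0.65780438 -0.31607426  0.14066486] [ 0.70435023 -0.27315529  0.2259529 ]
scene ring [0.5599 0.3017 0.0607] cross [0.5395 0.2697 0.0617] dist 0.038 n [-0.366  0.241  0.899] tilt 26.005017760381683 az 146.63213811394735 bar dir az 57.53803 220
 big gauge 0.22196204214805149 [ 0.65829498 -0.31495645  0.14000969] [ 0.70724251 -0.27004703  0.22196204]
```

```bash
python3 -m pendant '[[[0,0,90,0,0,0],[60,60,110,0,0,0],[110,110,120,0,0,0],[160,160,120,0,0,0],[210,210,120,0,0,0],[250,250,120,0,0,0],[285,300,120,0,0,0],[300,330,120,0,0,0],[300,330,120,0,0,0],[300,330,120,0,0,0]]]' -1
python3 - <<'E'
from h import *
o=get_obs(); s=snapshot("wrist"); save("w1.png",s["pixels"],1.5)
print(o["tool_pos"],o["orientation"],s["fx"],s["cx"],s["cy"],s["tool_from_camera"].round(4).tolist())
np.savez("w1.npz",px=s["pixels"],d=s["depth"],T=s["tool_from_camera"])
E
```

```text
clock: 1.35
tool_pos: [0.5407, -0.2996, 0.3461]
orientation: [-180.0, -0.0, 111.0]
force: [-0.8, -0.3, 0.4]
opening: 0.0881
[ 0.5407273  -0.29963347  0.34608354] [-1.79960001e+02 -3.17851689e-02  1.10973798e+02] 297.3186396354542 254.04361102438932 187.6002192047383 [[1.0, -0.0002, -0.0002, 0.0006], [0.0003, 0.9573, 0.2892, -0.0778], [0.0001, -0.2892, 0.9573, -0.1578], [0.0, 0.0, 0.0, 1.0]]
```

View pics/w1.png

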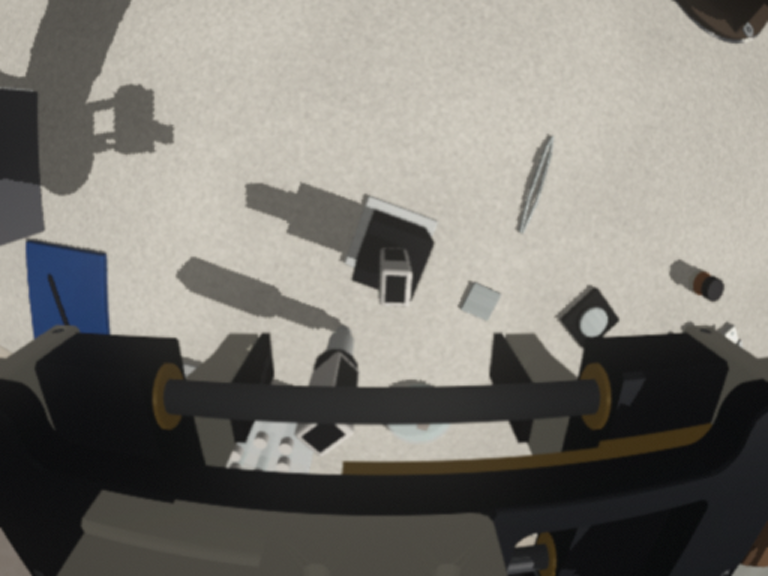

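The wrist view shows the probe top at (395,288) in the stand, nearly square to the jaws. The big gauge is at (325,435), just +x of it. I'll fit the top face from the depth.

```bash
cat >> h.py <<'E'
def wcloud(px,d,T,o,f=297.3186,cx=254.0436,cy=187.6002):
    v,u=np.mgrid[:384,:512]; x,y=u-cx,v-cy; r=np.hypot(x,y)+1e-9; th=r/f
    k=np.tan(th)/r*d; P=np.stack([x*k,y*k,d],-1); P=P@T[:3,:3].T+T[:3,3]
    return P@R.from_euler("xyz",o["orientation"],degrees=True).as_matrix().T+o["tool_pos"]
E
python3 - <<'E'
from h import *
w=np.load("w1.npz"); P=wcloud(w["px"],w["d"],w["T"],dict(orientation=[-180,0,110.97],tool_pos=[.5407,-.2996,.3461]))
q=P.reshape(-1,3); v,u=np.mgrid[:384,:512]; uv=np.stack([u,v],-1).reshape(-1,2)
k=(abs(q[:,0]-.562)<.04)&(abs(q[:,1]+.28)<.04)
k1=k&(q[:,2]>.168)&(q[:,2]<.19); print("top",k1.sum(),cv2.minAreaRect((q[k1,:2]*1000).astype(np.float32)),np.median(q[k1],0), cv2.minAreaRect(uv[k1].astype(np.float32)))
k2=k&(q[:,2]>.11)&(q[:,2]<.165); print("side",k2.sum(),q[k2,:2].min(0),q[k2,:2].max(0))
print("bench",np.median(q[(abs(q[:,0]-.45)<.04)&(abs(q[:,1]+.28)<.04),2]))
save("w1c.png",w["px"][150:215,225:300],8)
E
```

```text
top 551 ((559.7010498046875, -280.01739501953125), (29.226980209350586, 24.254560470581055), 20.98151969909668) [ 0.55846171 -0.28101377  0.1795155 ] ((263.5, 190.0), (26.0, 21.0), 90.0)
side 203 [ 0.54319397 -0.29485608] [ 0.55893766 -0.27333718]
bench 0.42910334368441483
```

View pics/w1c.png

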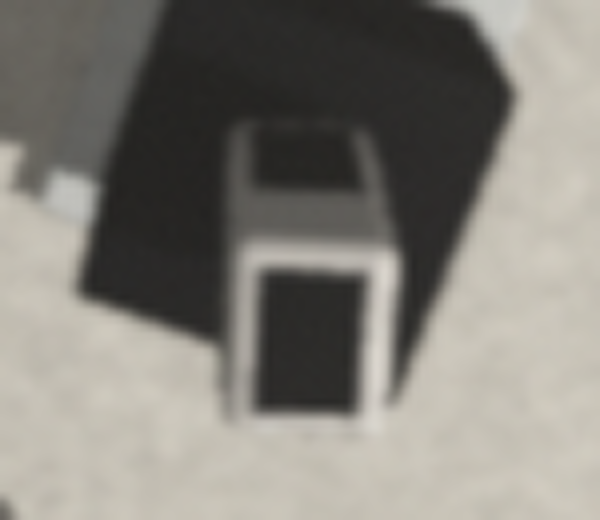

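The handle is 29×24 mm with its centre near (0.561, -0.280). The jaws, at yaw 111°, close across the 24 mm side. Descending to grasp.

```bash
python3 -m pendant '[[[20,20,-30,0,0,0],[20,20,-75,0,0,0],[20,20,-120,0,0,0],[20,20,-160,0,0,0],[20,20,-190,0,0,0],[20,20,-210,0,0,0],[20,20,-219,0,0,0],[20,20,-219,0,0,0],[20,20,-219,0,0,0]]]' -1; python3 -m pendant '[[[0,0,0,0,0,0],[0,0,0,0,0,0],[0,0,0,0,0,0],[0,0,0,0,0,0],[0,0,0,0,0,0],[0,0,0,0,0,0]]]' 1
```

```text
clock: 2.52
tool_pos: [0.5606, -0.2814, 0.1287]
orientation: [179.9, 0.1, 110.8]
force: [0.0, -0.2, -0.1]
opening: 0.0876
clock: 3.28
tool_pos: [0.5601, -0.2808, 0.1275]
orientation: [-180.0, -0.0, 110.8]
force: [0.4, -0.7, 0.7]
opening: 0.0333
```

```bash
python3 -m pendant '[[[0,0,0,0,0,0],[0,0,0,0,0,0],[0,0,0,0,0,0],[0,0,0,0,0,0]]]' 1
```

```text
clock: 3.78
tool_pos: [0.5602, -0.2808, 0.1275]
orientation: [-180.0, 0.0, 110.8]
force: [0.2, -0.3, -0.4]
opening: 0.024
```

Gripped at 24.0 mm. Lifting, then moving across.

```bash
python3 -m pendant '[[[0,0,10,0,0,0],[0,0,35,0,0,0],[0,0,65,0,0,0],[0,0,95,0,0,0],[0,0,110,0,0,0],[0,30,115,0,0,0],[0,75,115,0,0,0],[0,120,115,0,0,0],[0,165,115,0,0,0],[0,210,115,0,0,0]]]'; python3 -m pendant '[[[0,35,0,0,0,0],[0,58,-20,0,0,0],[0,71,-50,0,0,0],[0,71,-70,0,0,0],[0,71,-70,0,0,0],[0,71,-70,0,0,0],[0,71,-70,0,0,0]]]'
python3 - <<'E'
from h import *
o=get_obs(); s=snapshot("wrist"); print(o["tool_pos"],o["force"])
i=s["pixels"]; save("w2.png",i[:230],1.5)
E
```

```text
clock: 5.03
tool_pos: [0.5597, -0.0693, 0.2423]
orientation: [-180.0, -0.0, 110.8]
force: [1.0, 0.5, -2.5]
opening: 0.0239
clock: 5.9
tool_pos: [0.5607, 0.0001, 0.1736]
orientation: [179.9, 0.0, 110.8]
force: [0.2, -0.1, -0.6]
opening: 0.0236
[5.60734445e-01 1.29992606e-04 1.73648336e-01] [ 0.19452399 -0.0966849  -0.57006472]
```

View pics/w2.png

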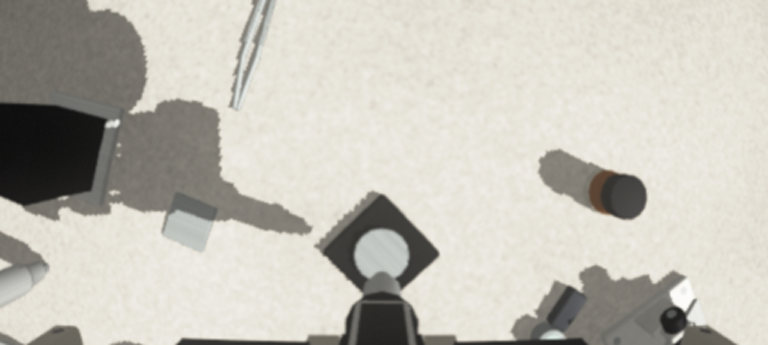

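Disc centre is at (381,255) in the picture, and the gauge nose at (381,290) lines up with it. Computing the exact offset and tip height.

```bash
cat >> h.py <<'E'
def wray(u,v,s,o,z):
    x,y=u-s["cx"],v-s["cy"]; r=np.hypot(x,y); th=r/s["fx"]
    d=np.array([np.sin(th)*x/r,np.sin(th)*y/r,np.cos(th)]); T=s["tool_from_camera"]
    M=R.from_euler("xyz",o["orientation"],degrees=True).as_matrix()
    d=M@T[:3,:3]@d; p=M@T[:3,3]+o["tool_pos"]; return p+d*(z-p[2])/d[2]
E
python3 - <<'E'
from h import *
o=get_obs(); s=snapshot("wrist"); print("disc",wray(254,170,s,o,.016), o["tool_pos"])
s=snapshot("scene"); np.savez("scene2.npz",px=s["pixels"],P=cloud(s))
q=cloud(s).reshape(-1,3); k=(abs(q[:,0]-.5605)<.012)&(abs(q[:,1])<.015)&(q[:,2]>.03)&(q[:,2]<.13)
q=q[k]; print("tip low",np.sort(q[:,2])[:12].round(4))
for a in np.arange(.055,.13,.012):
    g=q[abs(q[:,2]-a)<.006]; print(a.round(3),len(g),g.mean(0).round(4) if len(g) else "")
save("s2.png",s["pixels"][140:260,200:320],5)
E
```

```text
disc [ 5.58219640e-01 -2.74617591e-04  1.60000000e-02] [5.60631108e-01 9.20132003e-05 1.73548536e-01]
tip low [0.0598 0.0625 0.0678 0.0694 0.0702 0.0711 0.0717 0.0726 0.0733 0.0737
 0.0747 0.0757]
0.055 1 [0.5632 0.0028 0.0598]
0.067 7 [0.5669 0.0038 0.0693]
0.079 14 [0.5672 0.0043 0.0783]
0.091 18 [0.5676 0.0074 0.0922]
0.103 19 [0.5656 0.0087 0.1029]
0.115 25 [0.5682 0.0071 0.1155]
0.127 19 [0.5671 0.0077 0.1251]
```

View pics/s2.png

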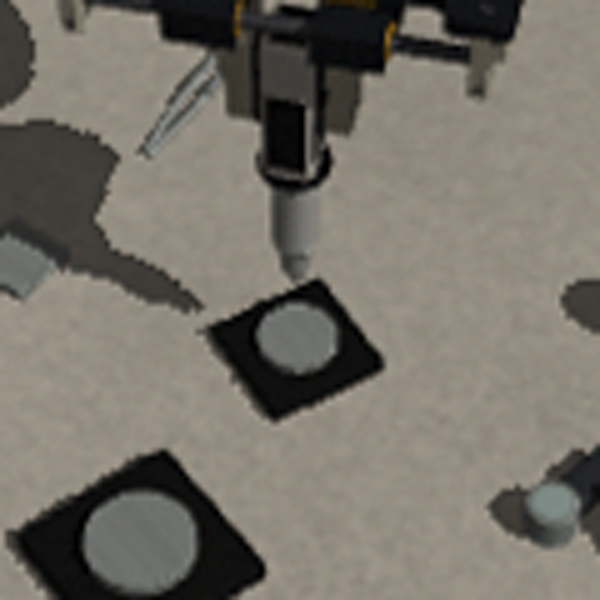

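The gauge is upright and centred over the disc, with the tip end at z≈61 mm as predicted. Contact is expected about 45 mm down.

```bash
python3 -m pendant '[[[-1,0,-15,0,0,0],[-1,0,-32,0,0,0],[-1,0,-40,0,0,0],[-1,0,-42,0,0,0],[-1,0,-42,0,0,0],[-1,0,-42,0,0,0]]]'; python3 -m pendant '[[[0,0,-1,0,0,0],[0,0,-3,0,0,0],[0,0,-5,0,0,0],[0,0,-5,0,0,0],[0,0,-5,0,0,0]]]'
```

```text
clock: 6.8
tool_pos: [0.5595, 0.0003, 0.131]
orientation: [179.9, 0.0, 110.8]
force: [-0.4, 0.4, -1.3]
opening: 0.024
clock: 7.42
tool_pos: [0.5594, 0.0002, 0.1258]
orientation: [180.0, 0.0, 110.8]
force: [0.0, 1.4, 0.7]
opening: 0.0241
```

```bash
python3 -m pendant '[[[0,0,-1,0,0,0],[0,0,-1,0,0,0],[0,0,-1,0,0,0],[0,0,-1,0,0,0],[0,0,-1,0,0,0],[0,0,-1,0,0,0]]]'; python3 - <<'E'
from h import *
F=[]
for i in range(6): snapshot("scene") if i==0 else snapshot("wrist"); F.append(get_obs()["force"])
print(np.mean(F,0).round(2),np.std(F,0).round(2),get_obs()["tool_pos"])
s=snapshot("scene"); save("s3.png",s["pixels"][150:220,220:290],8)
E
python3 -m pendant '[[[0,0,0,0,0,0],[0,0,0,0,0,0],[0,0,0,0,0,0],[0,0,0,0,0,0]]]'
```

```text
clock: 8.18
tool_pos: [0.5592, 0.0002, 0.1246]
orientation: [180.0, 0.0, 110.8]
force: [0.5, 0.2, 1.0]
opening: 0.024
[ 0.8  -0.15  0.93] [0.37 0.46 0.52] [5.59200589e-01 1.97580149e-04 1.24575207e-01]
clock: 9.02
tool_pos: [0.5592, 0.0002, 0.1246]
orientation: [180.0, 0.0, 110.8]
force: [0.6, -0.2, -0.1]
opening: 0.0241
```

View pics/s3.png

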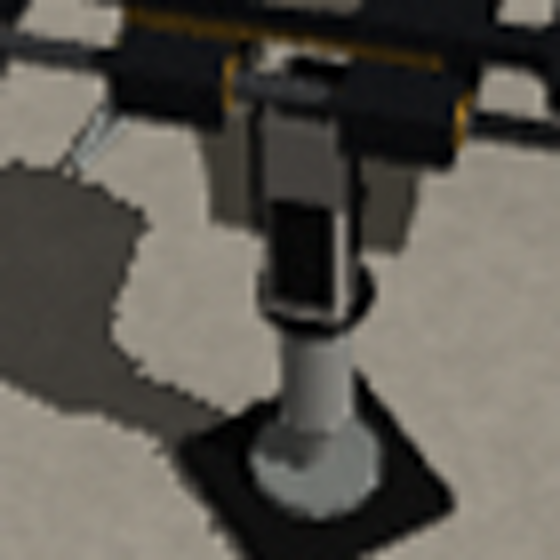

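The tip is on the disc, a few mm from its centre. The net force change is about 2 N, and it has been held for over 1.7 s. Next I lift off, cross to the stage and tilt along the face normal n≈(-0.361, 0.235, 0.903), stopping about 66 mm off the ring.

```bash
python3 -m pendant '[[[0,0,10,0,0,0],[0,0,45,0,0,0],[0,0,85,0,0,0],[0,20,110,0,0,0],[-10,65,110,0,0,0],[-20,110,110,0,0,0],[-30,155,110,0,0,0],[-40,200,110,0,0,0],[-48,245,110,0,0,0],[-55,285,110,0,0,0]]]'; python3 -m pendant '[[[-3,20,0,-2,-3.5,0],[-6,40,0,-5,-8,0],[-9,54,-3,-9,-13.8,0],[-10,57,-8,-12.5,-19,0],[-10,57,-10,-13.9,-21.4,0],[-10,57,-10,-13.9,-21.4,0],[-10,57,-10,-13.9,-21.4,0],[-10,57,-10,-13.9,-21.4,0]]]'
python3 - <<'E'
from h import *
o=get_obs(); s=snapshot("wrist"); M=R.from_euler("xyz",o["orientation"],degrees=True).as_matrix(); print(o["tool_pos"],"axis",-M[:,2],o["joint_pos"].round(1))
save("w4.png",s["pixels"][80:230,150:350],4)
F=[]
for i in range(8): snapshot("top"); F.append(get_obs()["force"])
print("base",np.mean(F,0).round(2))
E
```

```text
clock: 10.28
tool_pos: [0.5031, 0.2863, 0.2348]
orientation: [-179.9, 0.0, 110.9]
force: [-0.4, -0.2, -0.2]
opening: 0.0239
clock: 11.28
tool_pos: [0.4946, 0.342, 0.2251]
orientation: [164.3, 20.3, 107.9]
force: [0.3, 0.4, -0.9]
opening: 0.024
[0.49460274 0.34204222 0.22510851] axis [-0.36077598  0.23388064  0.90285134] [  67.6   11.2  -28.4   29.5  -59.  -154.2]
base [-0.47  0.01 -1.12]
```

View pics/w4.png

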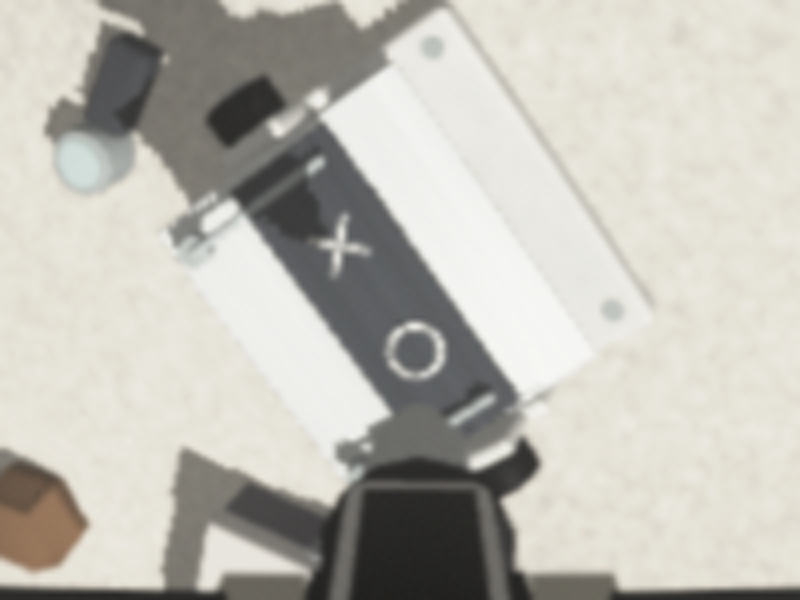

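Ring centre is at crop (415,350), i.e. wrist px (253.8,167.5). The cross is at crop (340,246), i.e. (235,141.5).

```bash
python3 - <<'E'
from h import *
o=get_obs(); s=snapshot("wrist"); a=wray(253.75,167.5,s,o,.0632); b=wray(235,141.5,s,o,.0632); print(a,b,np.linalg.norm(a-b),np.degrees(np.arctan2(*(a-b)[1::-1])))
M=R.from_euler("xyz",o["orientation"],degrees=True).as_matrix(); n=-M[:,2]
P=wcloud(s["pixels"],s["depth"],s["tool_from_camera"],o)
d=(a-b)/np.linalg.norm(a-b); m=(a+b)/2; q=P.reshape(-1,3); w=q-m; l=w@d; perp=np.linalg.norm(w-l[:,None]*d,axis=1)
q=q[(abs(l)<.03)&(perp<.013)]; c=q.mean(0); V=np.linalg.svd(q-c)[2][2]; V*=np.sign(V[2]); print(len(q),"n",V,"tilt",np.degrees(np.arccos(V[2])),"az",np.degrees(np.arctan2(V[1],V[0])),"ring depth",bil(P,253.75,167.5))
a=(a+[.559,.300,.0632])/2 if 0 else a
for p in (a,np.array([.559,.300,.0632])):
    rel=M.T@(p-o["tool_pos"]); print("ring in tool frame",rel*1000,"shift to half press",((p+n*.1085-o["tool_pos"])*1000).round(1))
E
```

```text
[0.55797005 0.30030062 0.0632    ] [0.53691255 0.2695438  0.0632    ] 0.03727465947627619 55.60270346862472
1142 n [-0.35706266  0.24464364  0.90147421] tilt 25.64747290327847 az 145.5827717406964 ring depth [0.5582999  0.3002151  0.06270568]
ring in tool frame [  0.32140224  -0.68703041 178.48922535] shift to half press [ 24.6 -16.4 -63.5]
ring in tool frame [-2.44987667e-01  1.09536499e-01  1.78931774e+02] shift to half press [ 25.6 -16.7 -63.5]
```

Both estimates agree to 1 mm, and the axis is within 1° of the normal. Approaching to about 4 mm off the surface, then easing on.

```bash
python3 -m pendant '[[[8,-5,-20,0,0,0],[16,-10,-40,0,0,0],[20,-13,-51,0,0,0],[22,-14.5,-56,0,0,0],[22,-14.5,-56,0,0,0],[22,-14.5,-56,0,0,0]]]'; python3 -m pendant '[[[0.7,-0.5,-1.8,0,0,0],[1.4,-1,-3.6,0,0,0],[2,-1.3,-5,0,0,0],[2.5,-1.7,-6.3,0,0,0],[2.5,-1.7,-6.3,0,0,0],[2.5,-1.7,-6.3,0,0,0]]]'
python3 - <<'E'
from h import *
F=[]
s=snapshot("scene"); save("s5.png",s["pixels"][200:300,330:430],6)
for i in range(12): w=snapshot("wrist"); F.append(get_obs()["force"])
o=get_obs(); M=R.from_euler("xyz",o["orientation"],degrees=True).as_matrix(); n=-M[:,2]
print((np.mean(F,0)-[-.47,.01,-1.12])@n, np.std(F,0), (o["tool_pos"]-n*.1085-[.5582,.3002,.0632])*1000,n)
E
```

```text
clock: 12.52
tool_pos: [0.5163, 0.3282, 0.1693]
orientation: [164.2, 20.3, 108.0]
force: [1.1, 0.4, -0.6]
opening: 0.0241
clock: 13.28
tool_pos: [0.5187, 0.3261, 0.1624]
orientation: [164.3, 20.3, 108.0]
force: [-0.4, 0.9, 0.3]
opening: 0.0237
1.6392625918742165 [0.49078667 0.42898158 0.31809584] [-0.31712728  0.38644315  1.17203297] [-0.36132658  0.23457185  0.90245174]
```

View pics/s5.png

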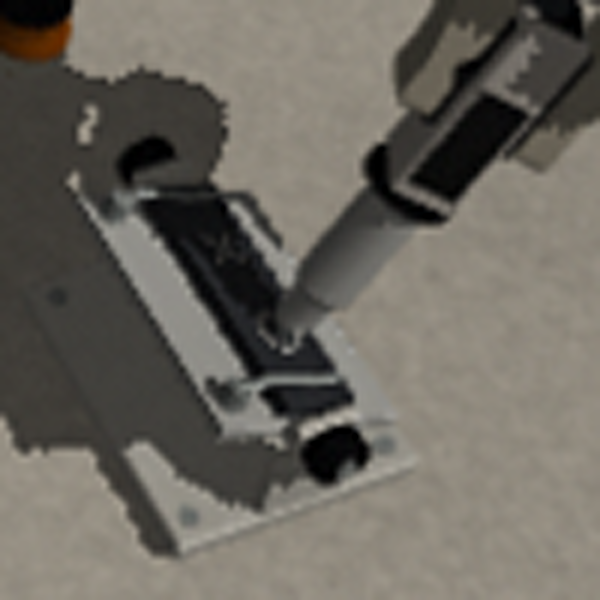

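The tip is inside the ring, at about 1.6 N. Pressing 1.2 mm more along the normal and checking in close-up.

```bash
python3 -m pendant '[[[0.2,-0.1,-0.5,0,0,0],[0.5,-0.3,-1.2,0,0,0],[0.5,-0.3,-1.2,0,0,0],[0.5,-0.3,-1.2,0,0,0],[0.5,-0.3,-1.2,0,0,0]]]'
python3 - <<'E'
from h import *
F=[]
s=snapshot("scene"); t=snapshot("wrist")
a=cv2.resize(s["pixels"][235:275,355:395],(400,400),interpolation=cv2.INTER_CUBIC); b=cv2.resize(t["pixels"][145:195,229:279],(400,400),interpolation=cv2.INTER_CUBIC)
save("s6.png",np.hstack([a,b]))
for i in range(16): w=snapshot("wrist"); F.append(get_obs()["force"])
o=get_obs(); M=R.from_euler("xyz",o["orientation"],degrees=True).as_matrix(); n=-M[:,2]
print((np.mean(F,0)-[-.47,.01,-1.12])@n, (o["tool_pos"]-n*.1085-[.5582,.3002,.0632])*1000,o["clock"])
E
```

```text
clock: 14.55
tool_pos: [0.5192, 0.3257, 0.1611]
orientation: [164.3, 20.4, 108.0]
force: [-0.8, 0.9, 0.5]
opening: 0.0237
1.87858729054877 [ 0.1682705   0.05111396 -0.04665732] 15.45
```

View pics/s6.png

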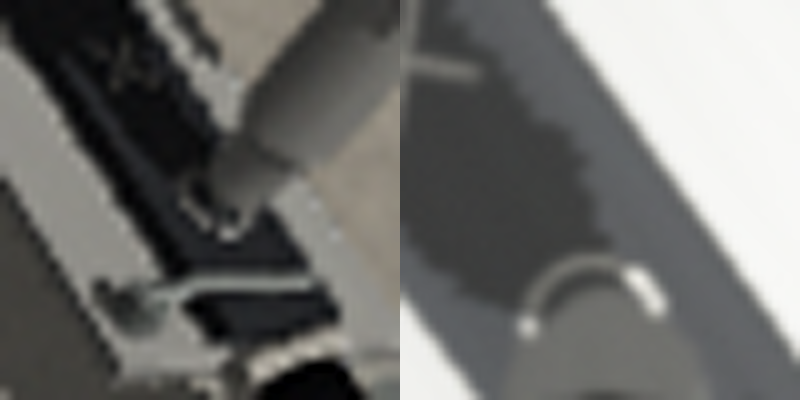

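The tip sits in the ring near its centre, with geometry giving about 4 mm of travel and force about 2.5 mm. I'll add a further 0.6 mm to sit mid-range on both, then hand in.

```bash
python3 -m pendant '[[[0.2,-0.1,-0.6,0,0,0],[0.2,-0.1,-0.6,0,0,0],[0.2,-0.1,-0.6,0,0,0],[0.2,-0.1,-0.6,0,0,0],[0.2,-0.1,-0.6,0,0,0]]]'
python3 - <<'E'
from h import *
F=[]
for i in range(16): snapshot("wrist"); F.append(get_obs()["force"])
o=get_obs(); M=R.from_euler("xyz",o["orientation"],degrees=True).as_matrix(); n=-M[:,2]
f=(np.mean(F,0)-[-.47,.01,-1.12])@n; print(f, (o["tool_pos"]-n*.1085-[.5582,.3002,.0632])*1000,o["opening"],o["clock"])
if 1.6<f<3.2: print(close_job())
E
```

```text
clock: 16.08
tool_pos: [0.5194, 0.3256, 0.1605]
orientation: [164.3, 20.4, 108.0]
force: [-0.9, 0.6, 0.8]
opening: 0.024
2.063482304002026 [ 0.35357481 -0.0614897  -0.65721546] 0.02388577566419117 16.875
the job is handed in; nothing more can be done
None
```

I took the smaller gauge out of its stand, checked it on the small zero plate, and handed in with it held on the ring of the tilted bar. No verdict was reported, so what follows are my own checks.

- **Zero plate:** I held the gauge upright on the disc for over 1.7 s. It pressed with about 2 N, which by geometry is about half-way in. The close-up showed the tip on the disc about 5 mm from its centre, against the 15 mm limit.
- **Bar:** the tip is inside the ring, about 0.5 mm from its centre by calculation and near the centre in the images. The axis is within about 1° of the fitted face normal, which leans 25.6°. The gauge is still gripped at 23.9 mm opening, and the job was handed in at 16.9 s.
- **Disagreement:** at hand-in the averaged force was about 2.1 N, which means roughly 3 mm of tip travel. Geometry says about 4.7 mm. Both are within 1.5–6.5 mm.
- **Bystanders:** I did not measure the other objects again at the end. No contact with them showed up in the forces or pictures.

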